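# Clear a finished dish from the press's catch tray into the tote

## Robot

A 7-joint arm with a two-finger parallel gripper is mounted at the origin on the work surface. World frame = base frame: x ahead of the robot, y to its left, z up, the work surface at z = 0. Lengths are in m, angles in rad, forces in N, time in s.
With the tool pointing down it reaches from about 0.4 to 0.85 m from the base axis. Payload 4.5 kg.
Tool frame: the origin (TCP) lies midway between the tips of the shut fingers; the grasp point (between the pads) lies robot.grasp_offset behind it (robot.grasp_offset is the distance from the TCP to the grasp point, in m); z points along the fingers, y is the line along which they close (so a half turn about z gives the same grasp; the last joint's range is limited). The gripper opens to 85 mm and grips with 20 to 120 N. Pads are 22 mm wide; open, the fingers measure 114 mm over their backs; the gripper's body (76 mm by 85 mm) begins 54 mm behind the grasp point. The pads swing forward as they close: fully open they stand 13 mm farther back than shut.
Start: joints at [1.329, 0.689, -0.195, 1.565, 0.157, 0.902, -0.215], TCP at [0.17, -0.601, 0.231] pointing down, gripper open.
Joint ranges: [-3.01, 3.01], [-0.46, 2.08], [-1.47, 1.51], [0.13, 2.56], [-1, 4.14], [0.04, 2.09], [-2.66, 2.66]. Speed limits (rad/s): [2.57, 2.57, 3.14, 3.14, 3.14, 3.14, 3.14].

## Interface

Orientations are given as a unit quaternion [w, x, y, z].
In Python, from cell import readout, viewer, robot gives the robot as it stands.
- The arm moves only by the shell command python3 -m creep 'ROWS' [OPENING]. ROWS is JSON, a list of rows, each a list of 6 numbers: the shift along the tool's x, y, z in m, then the turn, a rotation vector about the tool's x, y, z in rad. A call has 1 to 10 rows; each row is the pose to reach, as a shift and turn from the pose commanded when the call began, along the tool's axes at that moment; what a row does not reach only later rows make up. A row lasts 1/10 s, in which the tool goes at most 50 mm and 8.59 degrees, less where a joint would pass 70% of its speed; a pose out of reach is approached as far as the arm can. A call with a gripper value outside its range is refused whole. OPENING is the finger opening in m, from 0 to 0.0854, set as the call begins (- or left out, the last holds). The fingers move at their own pace and stop on an object; the grip force is fixed at half the most. Time passes only in rows, so rows that repeat a pose let the fingers close. It gives the time, the measured TCP pose, the force, the opening and the grip force at its end, in the units of the state.
- readout.sense(): the state, without advancing time (a new reading comes with each control period).
- viewer.snapshot(name): name is "side" or "top" or "wrist"; returns a dict with "frame" (400x640x3 uint8, red, green, blue), "z_map" (400x640 float32, m along the optical axis (not along the pixel's ray), 0 where there is no reading), "fx", "fy", "cx", "cy" (pixels), "origin" and "orientation" of the camera in the world; the wrist camera has in their place "tool_from_camera" (4x4, takes a point from camera to tool coordinates, whose origin is the TCP and whose axes are the flange's). Camera axes: x right, y down, z forward; pixel columns grow to the right and rows downward; lengths in m; the calibration is good to about 2 mm. A picture is of the moment at which its call begins: read the wrist's pose just before it.
- robot.sign_off(): hands the job in; it is judged then, once.
The state is a dict: "t": time; "joint_positions": joint angles; "dq": joint speeds; "joint_efforts": joint torques, N m; "tcp_pos": TCP position; "eef_rot": TCP orientation; "force": force on the tool from outside, world axes, zero at the start; "torque": the same for the moment, N m; "grip_width": opening from 0.0 (shut) to 1.0 (fully open); "grip_force": force on a finger pad.
Only numpy, scipy, OpenCV 4.12 (cv2) and the standard library are available. Lean on these libraries where they do the work, as an engineer would, in place of code of your own. Each camera call takes 0.05 s, during which the arm holds its last target. There are 200 camera calls.

## Task

The press has left an orange dish under the yellow rails of its catch tray. First slide the red gate fully open, then slide the dish along under the rails into the open bay and out through the gate gap until it stands flat and wholly inside the blue tote, and last close the gate fully again. Keep the dish flat on its way, never lifting or tipping it, and do not disturb the dish already in the tote, the jar on the tray or the tubs with the red and green lids.

Things in the scene. Friction and masses are not known exactly. Their poses are not given: they have to be found in the camera images.
- tray: Fixed grey catch tray on the table. Origin on the table, mid-width of the lane; numbers in its frame, mm. Lane along y centred on x=0: floor at z 12, wall inner faces at x -50 and +50, from y -205 to the end stop's face at y 140; walls to z 52. At the +y end of the -x wall is a gap (y 28 to 140) with the red gate outside it (x -68 to -60). A low roller chute (to z 150) runs off beyond y -213.
- rails (a point): Tray (0, 20, 56): end of the two yellow rails, mid-slot, at their top. The rails (z 52 to 56) overhang the lane from both sides from y -205 to +20, leaving a slot 60 mm wide (x -30 to +30) open to above: the dish cannot be lifted out there, only slid along. Axes as the tray's.
- bay (a point): Tray (0, 90, 12): on the lane floor in the open bay (y 20 to 140, nothing above). The dish's origin is here when it lies against the end stop, right in front of the gap. Axes as the tray's.
- gate (a joint): Red sliding gate, 120 mm long, 38 mm high: 0 m = closed, grows as it slides along the tray's -y to 0.118 m = fully open, where it stops. It stays where left, friction about 1.5 N. It must be over 0.105 open to clear the gap.
- gate_handle (a point): Centre of the top of the gate's black upright handle, 14 x 14 mm, standing 33 mm above the gate and wall tops (tray z 52 to 85). Moves with the gate; when closed it is at tray (-67, 135, 85).
- dish: Orange fired-clay dish to be cleared, rectangular, open-topped: 90 mm in x, 100 mm in y (along the lane), 32 mm high, walls 7 mm, floor 6 mm thick, about 0.28 kg. Origin: centre of its underside. Its inside, 76 x 86 mm, is open to above through the slot, so closed fingertips can reach in and push on the inner faces of its walls.
- dish_done: The same kind of dish in pale blue, loose, already in the tote at the -y end; must stay (not be moved by more than 20 mm). Origin: centre of its underside.
- tote_place (a point): Tray (-147, 90, 8), axes as the tray's: centre of the free place on the blue tote's inner floor. The tote is fixed to the tray; walls 5 mm thick, 55 mm high; inside it spans tray x -212 to -77, y -105 to 149; its +x side is open from y 24 up. Its floor is 4 mm below the tray's: the dish steps down as it slides in.
- jar: Glass jar with green lid, 52 mm diameter, 65 mm high, on the tray's +x shelf. Leave alone.
- tub_red: White glaze tub with red lid, 110 mm diameter, 110 mm high, loose on the table at the left. Leave alone.
- tub_green: White glaze tub with green lid, 110 mm diameter, 110 mm high. Leave alone.
Mind the look-alikes: they are no part of the job. What is shaped like the dish but pink or purple is not meant.

How it is judged:
By the outcome, as a careful person would: the job done as asked, in the order asked, and still so for the second after the job is handed in, with the robot touching nothing.
It also fails if it takes over 58 s, if anything falls off the work surface, if the arm or the gripper's body presses on something with over 40 N, if the wrist force passes 120 N, or if a joint passes its speed limit or range.

## Working session

There is one attempt and no reset: what is moved stays moved. The work goes in short steps, Python scripts to look and compute and a shell command to move; the robot and the scene stay as the last step left them, time stands still between calls to the robot, and variables do not carry over. Pictures are saved under pics/ and viewed, at most 10 in all, crops included, and the job is handed in when it is done.

```bash
mkdir -p pics; ls; cat > h.py <<'E'
import numpy as np,cv2
from cell import readout,viewer,robot
from scipy.spatial.transform import Rotation as R
def snap(n):
    s=readout.sense(); d=viewer.snapshot(n); return s,d
def rot(q): return R.from_quat([q[1],q[2],q[3],q[0]]).as_matrix()
def cloud(d,s=None):
    z=d["z_map"]; v,u=np.indices(z.shape)
    p=np.stack([(u-d["cx"])/d["fx"]*z,(v-d["cy"])/d["fy"]*z,z],-1)
    if "origin" in d: return p@rot(d["orientation"]).T+np.array(d["origin"])
    T=np.array(d["tool_from_camera"]); p=p@T[:3,:3].T+T[:3,3]
    return p@rot(s["eef_rot"]).T+np.array(s["tcp_pos"])
def save(d,f): cv2.imwrite("pics/"+f,d["frame"][:,:,::-1])
E
python3 - <<'E'
from h import *
s,d=snap("top"); save(d,"top0.png"); np.save("c0.npy",cloud(d)); np.save("f0.npy",d["frame"])
s,d=snap("side"); save(d,"side0.png")
print(s, robot.grasp_offset)
E
```

```text
pics
{'t': 0.05, 'joint_positions': array([ 1.32881136,  0.68998026, -0.19452006,  1.56634429,  0.15731887,
        0.90249343, -0.21511684]), 'dq': array([ 0.00050419, -0.00017114,  0.00063859, -0.00085166, -0.00130465,
       -0.00092583, -0.00055158]), 'joint_efforts': array([-2.92560115e-03, -5.41127515e+01, -1.27295103e+00, -1.59184527e+01,
        9.43579740e-03,  4.19090793e-03,  4.04933917e-05]), 'tcp_pos': array([ 0.1699631 , -0.6007756 ,  0.23048646]), 'eef_rot': array([-8.94224789e-04,  9.90501697e-01,  1.37497451e-01, -1.96576347e-04]), 'force': array([ 0.45005758, -0.50368396,  0.26422598]), 'torque': array([ 0.03355047, -0.0501201 , -0.02829263]), 'grip_force': 0.0, 'grip_width': 1.0005220232788719} 0.0187
```

View pics/top0.png

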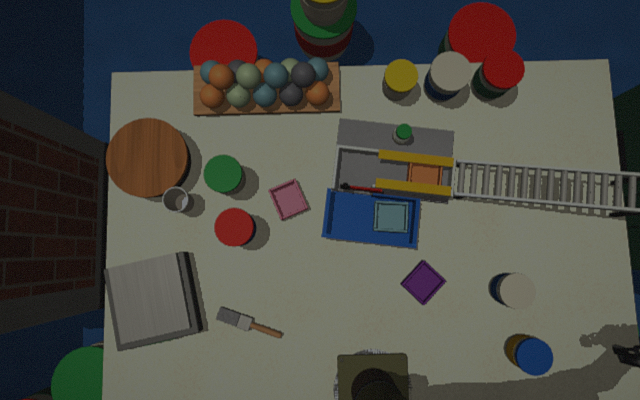

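View pics/side0.png

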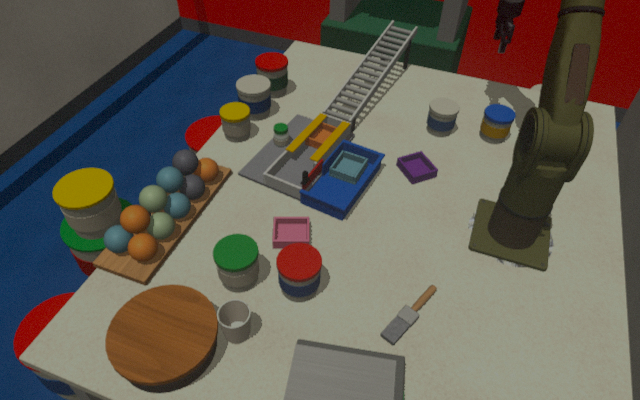

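The top view shows the lane at columns 340–455, rows 150–197. The gate is closed, with its handle near (345,187), and the orange dish is near (425,175) under the rails. The blue tote sits below, with the pale dish at (391,216). Tray +y points image-left and -x points toward the robot. The pink and purple look-alikes are at (289,200) and (423,282).

```bash
cat > m.py <<'E'
from h import *
def analyse(f,c):
    h=cv2.cvtColor(f,cv2.COLOR_RGB2HSV).astype(int); H,S,V=h[...,0],h[...,1],h[...,2]
    reg=(c[...,0]>.3)&(c[...,0]<.75)&(c[...,1]>-.35)&(c[...,1]<.25)
    M={"yellow":(H>20)&(H<32)&(S>150)&(abs(c[...,2]-.056)<.012),
       "orange":(H>5)&(H<20)&(S>120)&(c[...,2]<.06),"blue":(H>100)&(H<125)&(S>150)&(c[...,2]>.035)&(c[...,2]<.08),
       "red":((H<4)|(H>175))&(S>150)&(c[...,2]<.095)&(c[...,2]>.03),"pale":(H>85)&(H<105)&(S>40)&(S<140)&(c[...,2]>.025)&(c[...,2]<.06)}
    for k,m in M.items():
        m=m&reg; m=m.astype(np.uint8)
        n,l,st,_=cv2.connectedComponentsWithStats(m)
        for i in range(1,n):
            if st[i,4]<25: continue
            p=c[l==i]; r=cv2.minAreaRect((p[:,:2]*1000).astype(np.float32))
            print(k,st[i,4],"c",np.round(r[0],1),"size",np.round(r[1],1),"ang",round(r[2],2),"z",np.round(np.percentile(p[:,2],[5,50,95]),4))
E
python3 - <<'E'
from m import *
analyse(np.load("f0.npy"),np.load("c0.npy"))
E
```

```text
yellow 649 c [ 679.7 -148.8] size [225.2  27.3] ang 81.73 z [0.0543 0.058  0.0621]
yellow 688 c [ 592.8 -137.1] size [223.9  28.3] ang 82.09 z [0.0531 0.0577 0.0619]
orange 665 c [ 634.9 -182. ] size [108.9  69.4] ang 81.48 z [0.0173 0.022  0.0472]
blue 858 c [504.8  -9.3] size [275.9 147. ] ang 81.69 z [0.044  0.0574 0.0616]
red 88 c [592.6   3.4] size [93.2  5.6] ang 82.17 z [0.0333 0.0521 0.0572]
pale 325 c [508.9 -70.1] size [100.2  90.1] ang 84.8 z [0.0291 0.0409 0.0456]
```

```bash
python3 -m creep '[[0.29,-0.2,-0.06,0,0,0.417],[0.579,-0.401,-0.12,0,0,0.417],[0.579,-0.401,-0.12,0,0,0.417],[0.579,-0.401,-0.12,0,0,0.417],[0.579,-0.401,-0.12,0,0,0.417],[0.579,-0.401,-0.12,0,0,0.417],[0.579,-0.401,-0.12,0,0,0.417],[0.579,-0.401,-0.12,0,0,0.417],[0.579,-0.401,-0.12,0,0,0.417],[0.579,-0.401,-0.12,0,0,0.417]]' 0
cat > g.py <<'E'
# work out the rows' numbers: python3 g.py X Y Z (tray mm) -> shift in tool axes, turn
import sys; from h import *
yaw,ox,oy=np.load("tray.npy")
def tray2w(p): return R.from_euler('z',yaw).apply(np.array(p,float)/1000)+[ox,oy,0]
def w2tray(p): return R.from_euler('z',-yaw).apply(np.array(p)-[ox,oy,0])*1000
if __name__=="__main__":
    s=readout.sense(); T=rot(s["eef_rot"])
    print("t %.2f tray"%s["t"],np.round(w2tray(s["tcp_pos"]),1),"F(tray)",np.round(R.from_euler('z',-yaw).apply(s["force"]),1))
    if len(sys.argv)>3:
        Rt=R.from_euler('z',yaw).as_matrix()@np.diag([1,-1,-1])
        print("shift",np.round(T.T@(tray2w([float(a) for a in sys.argv[1:4]])-s["tcp_pos"]),4),"turn",np.round(R.from_matrix(T.T@Rt).as_rotvec(),3))
E
python3 -c "
import numpy as np;np.save('tray.npy',[np.radians(-8.1),.6493,-.0514])"
python3 g.py -30 -10 330
```

```text
t: 1.1
tcp_pos: [0.4844, -0.2192, 0.3154]
eef_rot: [0.0, 0.998, -0.07, -0.0]
force: [0.5, -1.9, 0.6]
grip_width: 0.002
grip_force: 0.0
t 1.10 tray [-139.6 -189.3  315.4] F(tray) [ 0.8 -1.9  0.6]
shift [ 0.1096 -0.1793 -0.0146] turn [0.    0.001 0.   ]
```

```bash
python3 -m creep '[[0.11,-0.18,-0.015,0,0,0],[0.11,-0.18,-0.015,0,0,0],[0.11,-0.18,-0.015,0,0,0],[0.11,-0.18,-0.015,0,0,0],[0.11,-0.18,-0.015,0,0,0],[0.11,-0.18,-0.015,0,0,0],[0.11,-0.18,-0.015,0,0,0]]'
python3 - <<'E'
from m import *
s,d=snap("wrist"); save(d,"w1.png"); c=cloud(d,s); np.savez("w1.npz",c=c,f=d["frame"]); analyse(d["frame"],c); print(s["t"],s["tcp_pos"],np.round(d["tool_from_camera"],3))
E
```

```text
t: 1.8
tcp_pos: [0.6169, -0.06, 0.3297]
eef_rot: [0.001, 0.997, -0.071, -0.001]
force: [-0.2, -0.6, -0.9]
grip_width: 0.002
grip_force: 0.0
yellow 3954 c [ 680.1 -150.7] size [225.   27.8] ang 81.58 z [0.0542 0.0555 0.0569]
yellow 1511 c [598.6 -93.2] size [136.3  30.2] ang 81.91 z [0.0541 0.0555 0.0568]
orange 32 c [ 682.9 -228.3] size [39.9  0.1] ang 81.98 z [0.0544 0.0556 0.0568]
orange 5445 c [ 610.6 -187.8] size [140.3  98.1] ang 81.73 z [0.0173 0.0206 0.0564]
blue 989 c [501. -78.] size [141.1 134. ] ang 81.64 z [0.0537 0.0552 0.0566]
blue 835 c [521.5 110.2] size [ 36.6 146.3] ang 81.52 z [0.0543 0.0555 0.0567]
blue 292 c [449.3  61.4] size [73.   9.5] ang 81.61 z [0.0361 0.0454 0.0563]
blue 78 c [ 424.3 -111. ] size [27.9  7.3] ang 77.12 z [0.0484 0.0552 0.0564]
red 307 c [594.2   2.1] size [95.3  6.3] ang 81.81 z [0.0501 0.0515 0.0528]
pale 893 c [509.6 -71.6] size [99.1 89.8] ang 84.68 z [0.0284 0.0389 0.0404]
1.8 [ 0.61690558 -0.05998009  0.32970446] [[ 0.002 -0.962 -0.271  0.069]
 [ 1.     0.002  0.001  0.   ]
 [-0.    -0.271  0.962 -0.142]
 [ 0.     0.     0.     1.   ]]
```

View pics/w1.png

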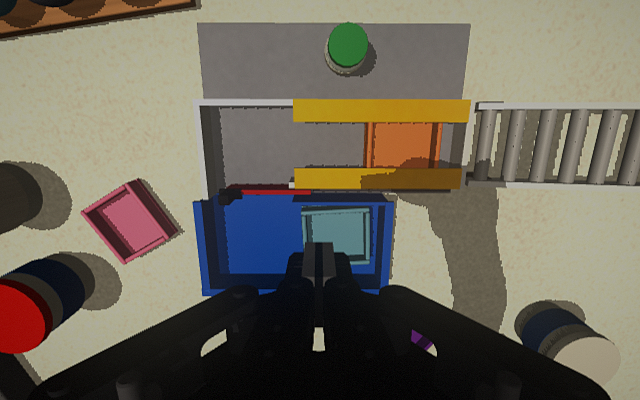

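The wrist view shows the gate closed at (275,190) with its handle at (231,195). The orange dish lies under the rails at columns 367–440, and the bay is empty. I'll refine the tray frame from the rail and end edges.

```bash
python3 - <<'E'
from h import *
w=np.load("w1.npz"); c=w["c"]; f=w["f"]
yaw=np.radians(-8.35); np.save("tray.npy",[yaw,.6493,-.0514])
from g import w2tray
t=w2tray(c.reshape(-1,3)); h=cv2.cvtColor(f,cv2.COLOR_RGB2HSV).reshape(-1,3).astype(int)
H,S=h[:,0],h[:,1]; P=lambda a:np.round(np.percentile(a,[.5,5,50,95,99.5]),1)
z=t[:,2]
y=(H>18)&(H<34)&(S>120)&(abs(z-55.5)<2.5)&(abs(t[:,0])<70)
for n,m in (("far",y&(t[:,0]>0)),("near",y&(t[:,0]<0))):
    print(n,m.sum(),P(t[m,0]),P(t[m,1]))
    for a in range(-200,20,40):
        q=m&(t[:,1]>a)&(t[:,1]<a+30)
        if q.sum()>20: print("  ",a,np.round([t[q,0].min(),t[q,0].max()],1))
hd=(z>65)&(z<95)&(t[:,0]<-40)&(t[:,0]>-95)&(t[:,1]>90)&(t[:,1]<160); print("handle",hd.sum(),P(t[hd,0]),P(t[hd,1]),P(z[hd]))
top=hd&(z>82); print("top",top.sum(),P(t[top,0]),P(t[top,1]))
b=(H>100)&(H<125)&(S>150)&(abs(z-55.5)<2)&(t[:,0]<-60)&(t[:,0]>-230)&(t[:,1]>130)&(t[:,1]<170); print("tote +y wall y",P(t[b,1]), "x",P(t[b,0]))
wl=(abs(z-52)<3)&(t[:,1]>60)&(t[:,1]<120)&(t[:,0]>40)&(t[:,0]<70);print("far wall x",P(t[wl,0]))
o=(H>5)&(H<17)&(S>120)&(z>38)&(z<48)&(abs(t[:,0])<32);print("dish rim y",P(t[o,1]),o.sum())
E
```

```text
far 4034 [31.3 32.6 45.3 57.7 58.9] [-204.9 -194.4  -93.     8.3   18.4]
   -200 [32.  59.1]
   -160 [31.9 58.9]
   -120 [31.7 58.7]
   -80 [31.5 58.5]
   -40 [31.3 58.3]
   0 [31.2 58.1]
near 1901 [-56.4 -55.2 -41.  -29.6 -29. ] [-202.6 -178.4  -45.9   12.    17.6]
   -200 [-56.4 -28.7]
   -160 [-56.6 -29.9]
   -120 [-56.6 -28.8]
   -80 [-56.9 -29. ]
   -40 [-55.8 -29.1]
   0 [-55.9 -29.2]
handle 176 [-72.  -71.7 -63.9 -59.  -58.7] [100.4 100.7 105.8 113.3 114.4] [65.8 67.5 83.4 85.4 85.8]
top 110 [-72.  -71.8 -65.3 -59.8 -58.9] [100.5 101.4 107.3 113.5 114.4]
tote +y wall y [132.5 143.4 152.9 158.5 159.4] x [-222.2 -218.2 -152.   -84.1  -77.4]
far wall x [51.6 51.7 55.3 57.9 58. ]
dish rim y [-178.8 -177.7 -172.2  -79.6  -79.1] 522
```

```bash
python3 - <<'E'
import numpy as np
y=np.radians(-8.35);c,s=np.cos(y),np.sin(y);a,b=.0012,-.0008
np.save('tray.npy',[y,.6493+c*a-s*b,-.0514+s*a+c*b])
E
python3 g.py -67 148 66; python3 g.py -67 148 130
```

```text
t 1.85 tray [-32.1 -13.2 329.9] F(tray) [-0.3 -0.7 -0.1]
shift [-0.0343 -0.1618  0.2636] turn [0.002 0.001 0.002]
t 1.85 tray [-32.1 -13.2 329.9] F(tray) [-0.3 -0.7 -0.1]
shift [-0.0344 -0.1617  0.1996] turn [0.002 0.001 0.002]
```

```bash
python3 -m creep '[[-0.034,-0.162,0.17,0.002,0.001,0.002],[-0.034,-0.162,0.17,0.002,0.001,0.002],[-0.034,-0.162,0.17,0.002,0.001,0.002],[-0.034,-0.162,0.17,0.002,0.001,0.002],[-0.034,-0.162,0.22,0.002,0.001,0.002],[-0.034,-0.162,0.25,0.002,0.001,0.002],[-0.034,-0.162,0.264,0.002,0.001,0.002],[-0.034,-0.162,0.264,0.002,0.001,0.002],[-0.034,-0.162,0.264,0.002,0.001,0.002]]' 0; python3 g.py -67 38 66
```

```text
t: 2.75
tcp_pos: [0.6075, 0.1046, 0.067]
eef_rot: [-0.0, 0.997, -0.073, 0.001]
force: [0.1, 0.6, 0.2]
grip_width: -0.0
grip_force: 0.0
t 2.75 tray [-65.2 149.1  67. ] F(tray) [-0.   0.6  0.2]
shift [-0.0018  0.1111  0.001 ] turn [-0.001 -0.002 -0.   ]
```

```bash
python3 -m creep '[[-0.002,0.015,0,0,0,0],[-0.002,0.03,0,0,0,0],[-0.002,0.045,0,0,0,0],[-0.002,0.06,0,0,0,0],[-0.002,0.075,0,0,0,0],[-0.002,0.088,0,0,0,0],[-0.002,0.098,0,0,0,0],[-0.002,0.104,0,0,0,0],[-0.002,0.106,0,0,0,0]]'; python3 g.py; python3 -m creep '[[0,0.003,0,0,0,0],[0,0.006,0,0,0,0],[0,0.008,0,0,0,0],[0,0.008,0,0,0,0]]'; python3 g.py
```

```text
t: 3.65
tcp_pos: [0.5898, 0.0012, 0.0659]
eef_rot: [-0.001, 0.997, -0.072, 0.0]
force: [0.8, 1.7, -0.4]
grip_width: 0.001
grip_force: 0.8
t 3.65 tray [-67.7  44.2  65.9] F(tray) [ 0.6  1.9 -0.4]
t: 4.05
tcp_pos: [0.5888, -0.0052, 0.066]
eef_rot: [-0.001, 0.997, -0.071, 0.001]
force: [0.8, 1.5, 0.1]
grip_width: -0.003
grip_force: 1.2
t 4.05 tray [-67.7  37.7  66. ] F(tray) [0.6 1.6 0.1]
```

Friction is still about 1.6 N, so I'll go on until it meets the stop.

```bash
python3 -m creep '[[0,0.003,0,0,0,0],[0,0.005,0,0,0,0],[0,0.005,0,0,0,0]]'; python3 g.py; python3 -m creep '[[0,0.003,0,0,0,0],[0,0.005,0,0,0,0],[0,0.005,0,0,0,0]]'; python3 g.py
```

```text
t: 4.35
tcp_pos: [0.5888, -0.0055, 0.0661]
eef_rot: [-0.004, 0.998, -0.07, 0.001]
force: [1.4, 9.1, 0.8]
grip_width: -0.002
grip_force: 4.9
t 4.35 tray [-67.7  37.5  66.1] F(tray) [0.1 9.3 0.8]
t: 4.65
tcp_pos: [0.5888, -0.0056, 0.0662]
eef_rot: [-0.007, 0.998, -0.068, 0.002]
force: [1.2, 17.0, 0.1]
grip_width: -0.001
grip_force: 8.6
t 4.65 tray [-67.7  37.3  66.2] F(tray) [-1.3 17.   0.1]
```

```bash
python3 -m creep '[[0,-0.025,0,0,0,0],[0,-0.025,-0.04,0,0,0],[0,-0.025,-0.07,0,0,0],[0.03,0.02,-0.07,0,0,0],[0.05,0.06,-0.07,0,0,0],[0.068,0.1,-0.07,0,0,0],[0.068,0.143,-0.07,0,0,0],[0.068,0.143,-0.07,0,0,0],[0.068,0.143,-0.07,0,0,0]]'; python3 g.py 0 -115 25
python3 - <<'E'
from h import *; from g import w2tray
s,d=snap("wrist"); save(d,"w2.png"); t=w2tray(cloud(d,s).reshape(-1,3)); z=t[:,2]
h=cv2.cvtColor(d["frame"],cv2.COLOR_RGB2HSV).reshape(-1,3).astype(int)
hd=(z>65)&(z<95)&(abs(t[:,0]+67)<20)&(abs(t[:,1]-17)<30); print("handle",hd.sum(),np.median(t[hd],0) if hd.sum() else 0)
o=(h[:,0]>4)&(h[:,0]<17)&(h[:,1]>120)&(z>36)&(z<48)&(abs(t[:,0])<32);print(o.sum(),np.round(np.percentile(t[o,1],[1,99]),1))
E
```

```text
t: 5.55
tcp_pos: [0.6326, -0.1696, 0.1352]
eef_rot: [-0.0, 0.997, -0.073, -0.001]
force: [-0.4, -0.1, -0.5]
grip_width: 0.002
grip_force: 0.0
t 5.55 tray [  -0.5 -118.6  135.2] F(tray) [-0.4 -0.2 -0.5]
shift [ 0.0007 -0.0036  0.1102] turn [-0.     0.001 -0.001]
handle 793 [-63.7346515   12.90597811  80.43643916]
1427 [-177.7  -78.8]
```

View pics/w2.png

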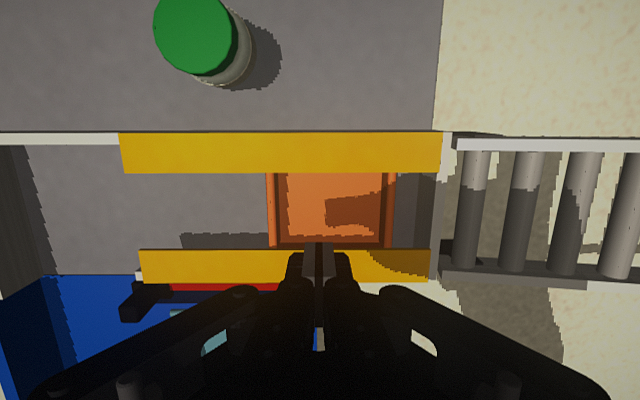

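The gate is open, with its handle at (140,300), and the dish spans columns 267–393. The closed fingers are above its interior, so I'll lower them and push along +y.

```bash
python3 -m creep '[[0,-0.002,0.04,0,0,0],[0,-0.003,0.075,0,0,0],[0,-0.003,0.098,0,0,0],[0,-0.003,0.109,0,0,0],[0,-0.003,0.109,0,0,0]]'; python3 g.py; python3 -m creep '[[0,-0.008,0,0,0,0],[0,-0.013,0,0,0,0],[0,-0.018,0,0,0,0],[0,-0.023,0,0,0,0],[0,-0.03,0,0,0,0],[0,-0.037,0,0,0,0],[0,-0.044,0,0,0,0],[0,-0.051,0,0,0,0],[0,-0.058,0,0,0,0],[0,-0.065,0,0,0,0]]'; python3 g.py 0 90 25
```

```text
t: 6.1
tcp_pos: [0.6338, -0.1619, 0.0254]
eef_rot: [-0.001, 0.998, -0.07, -0.001]
force: [-0.4, 0.8, 0.1]
grip_width: -0.001
grip_force: 0.0
t 6.10 tray [  -0.5 -110.8   25.4] F(tray) [-0.5  0.7  0.1]
t: 7.1
tcp_pos: [0.6441, -0.0988, 0.0269]
eef_rot: [-0.001, 0.997, -0.071, 0.0]
force: [-0.2, -1.5, 2.0]
grip_width: -0.002
grip_force: 0.9
t 7.10 tray [  0.5 -46.9  26.9] F(tray) [-0.  -1.5  2. ]
shift [-0.0002 -0.1369  0.0021] turn [-0.002 -0.001  0.003]
```

```bash
python3 -m creep '[[0,-0.01,0,0,0,0],[0,-0.02,0,0,0,0],[0,-0.03,0,0,0,0],[0,-0.04,0,0,0,0],[0,-0.05,0,0,0,0],[0,-0.06,0,0,0,0],[0,-0.07,0,0,0,0],[0,-0.08,0,0,0,0],[0,-0.09,0,0,0,0],[0,-0.1,0,0,0,0]]'; python3 g.py; python3 -m creep '[[0,-0.01,0,0,0,0],[0,-0.02,0,0,0,0],[0,-0.03,0,0,0,0],[0,-0.038,0,0,0,0],[0,-0.045,0,0,0,0],[0,-0.051,0,0,0,0],[0,-0.056,0,0,0,0],[0,-0.059,0,0,0,0],[0,-0.059,0,0,0,0]]'; python3 g.py
```

```text
t: 8.1
tcp_pos: [0.6584, 0.0004, 0.0271]
eef_rot: [-0.001, 0.997, -0.072, 0.001]
force: [-0.0, -0.9, -0.3]
grip_width: -0.001
grip_force: 0.4
t 8.10 tray [ 0.3 53.4 27.1] F(tray) [ 0.1 -0.9 -0.3]
t: 9.0
tcp_pos: [0.6669, 0.0587, 0.0273]
eef_rot: [-0.001, 0.997, -0.071, 0.001]
force: [0.1, -0.6, -1.2]
grip_width: -0.002
grip_force: 0.0
t 9.00 tray [  0.2 112.3  27.3] F(tray) [ 0.2 -0.6 -1.2]
```

```bash
python3 -m creep '[[0,-0.003,0,0,0,0],[0,-0.006,0,0,0,0],[0,-0.008,0,0,0,0],[0,-0.009,0,0,0,0],[0,-0.009,0,0,0,0]]'; python3 g.py; python3 - <<'E'
from h import *; from g import w2tray
s,d=snap("wrist"); save(d,"w3.png"); t=w2tray(cloud(d,s).reshape(-1,3)); z=t[:,2]
h=cv2.cvtColor(d["frame"],cv2.COLOR_RGB2HSV).reshape(-1,3).astype(int)
o=(h[:,0]>4)&(h[:,0]<17)&(h[:,1]>120)&(z>36)&(z<48);print(o.sum(),np.round(np.percentile(t[o],[1,99],axis=0),1),cv2.minAreaRect(t[o][:,:2].astype(np.float32)))
E
```

```text
t: 9.5
tcp_pos: [0.668, 0.0659, 0.0273]
eef_rot: [-0.0, 0.997, -0.072, 0.001]
force: [-1.1, -3.3, 1.0]
grip_width: 0.002
grip_force: 1.5
t 9.50 tray [  0.2 119.6  27.3] F(tray) [-0.6 -3.4  1. ]
8814 [[-40.5  40.8  36.3]
 [ 42.9 139.   45.1]] ((0.12926101684570312, 89.7857894897461), (85.97923278808594, 100.16409301757812), 0.24205820262432098)
```

View pics/w3.png

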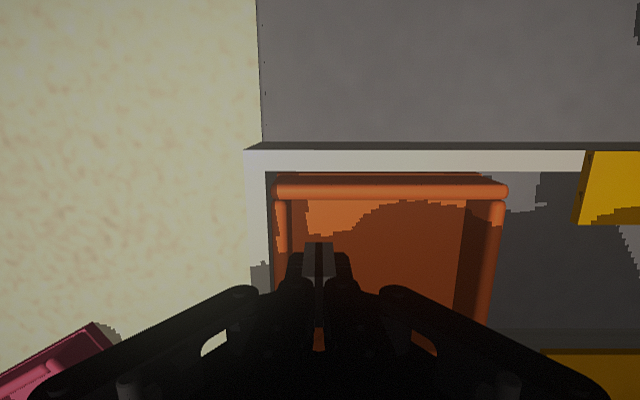

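The dish lies straight against the end stop at tray (0,90), seen at columns 275–505. Next I'll centre the fingers, spread them along y inside the dish, and push toward -x.

```bash
python3 -m creep '[[0,0.012,0,0,0,0],[0,0.031,0,0,0,0],[0,0.031,0.004,0,0,0],[0,0.031,0.004,0,0,0]]' 0; python3 -m creep '[[0,0,0,0,0,0],[0,0,0,0,0,0],[-0.005,0,0,0,0,0],[-0.01,0,0,0,0,0],[-0.015,0,0,0,0,0],[-0.02,0,0,0,0,0],[-0.024,0,0,0,0,0],[-0.028,0,0,0,0,0],[-0.032,0,0,0,0,0],[-0.036,0,0,0,0,0]]' 0.045; python3 g.py
```

```text
t: 9.95
tcp_pos: [0.6631, 0.0348, 0.0226]
eef_rot: [-0.001, 0.997, -0.073, 0.0]
force: [-0.1, 0.1, 0.1]
grip_width: 0.004
grip_force: 0.0
t: 10.95
tcp_pos: [0.6282, 0.0412, 0.0233]
eef_rot: [-0.001, 0.997, -0.072, 0.001]
force: [1.0, 0.5, -0.6]
grip_width: 0.527
grip_force: 0.5
t 10.95 tray [-35.6  89.3  23.3] F(tray) [ 1.   0.7 -0.6]
```

```bash
python3 -m creep '[[-0.008,0,0,0,0,0],[-0.016,0,0,0,0,0],[-0.024,0,0,0,0,0],[-0.032,0,0,0,0,0],[-0.04,0,0,0,0,0],[-0.046,0,0,0,0,0],[-0.052,0,0,0,0,0],[-0.056,0,0,0,0,0],[-0.06,0,0,0,0,0],[-0.064,0,0,0,0,0]]'; python3 g.py;  python3 -m creep '[[-0.004,0,0,0,0,0],[-0.008,0,0,0,0,0],[-0.012,0,0,0,0,0],[-0.016,0,0,0,0,0],[-0.02,0,0,0,0,0],[-0.024,0,0.001,0,0,0],[-0.028,0,0.002,0,0,0],[-0.032,0,0.003,0,0,0],[-0.036,0,0.003,0,0,0],[-0.04,0,0.003,0,0,0]]'; python3 g.py -174 90 20
```

```text
t: 11.95
tcp_pos: [0.5643, 0.0505, 0.023]
eef_rot: [-0.001, 0.997, -0.071, 0.001]
force: [1.4, -0.4, -0.5]
grip_width: 0.528
grip_force: 0.5
t 11.95 tray [-100.1   89.3   23. ] F(tray) [ 1.4 -0.2 -0.5]
t: 12.95
tcp_pos: [0.5247, 0.0562, 0.02]
eef_rot: [-0.001, 0.997, -0.072, 0.001]
force: [1.1, -0.0, 0.9]
grip_width: 0.527
grip_force: 0.8
t 12.95 tray [-140.1   89.2   20. ] F(tray) [1.1 0.1 0.9]
shift [-0.0339 -0.0009  0.    ] turn [-0.002 -0.001  0.003]
```

Trailing edge is about to drop in; I'll finish the push slowly, then back off slightly and retract.

```bash
python3 -m creep '[[-0.004,0,0,0,0,0],[-0.008,0,0,0,0,0],[-0.012,0,0,0,0,0],[-0.016,0,0,0,0,0],[-0.02,0,0,0,0,0],[-0.024,0,0,0,0,0],[-0.028,0,0,0,0,0],[-0.032,0,0,0,0,0],[-0.034,0,0,0,0,0],[-0.034,0,0,0,0,0]]'; python3 g.py;  python3 -m creep '[[0.012,0,0,0,0,0],[0.025,0,0,0,0,0],[0.025,0,-0.02,0,0,0],[0.025,0,-0.06,0,0,0],[0.025,0,-0.1,0,0,0],[0.025,0,-0.15,0,0,0],[0.025,0,-0.2,0,0,0],[0.025,0,-0.2,0,0,0]]' ; python3 g.py; python3 - <<'E'
from h import *; from g import w2tray
s,d=snap("wrist"); save(d,"w4.png"); t=w2tray(cloud(d,s).reshape(-1,3)); z=t[:,2]
h=cv2.cvtColor(d["frame"],cv2.COLOR_RGB2HSV).reshape(-1,3).astype(int)
o=(h[:,0]>4)&(h[:,0]<17)&(h[:,1]>120)&(z>25)&(z<55)&(t[:,0]<-60);print(o.sum(),np.round(np.percentile(t[o],[1,99],axis=0),1),cv2.minAreaRect(t[o][:,:2].astype(np.float32)))
E
```

```text
t: 13.95
tcp_pos: [0.4906, 0.061, 0.02]
eef_rot: [-0.001, 0.997, -0.071, -0.0]
force: [-0.8, 0.1, 0.9]
grip_width: 0.526
grip_force: 0.0
t 13.95 tray [-174.5   89.    20. ] F(tray) [-0.8 -0.   0.9]
t: 14.75
tcp_pos: [0.5195, 0.0575, 0.2261]
eef_rot: [-0.002, 0.997, -0.072, 0.006]
force: [0.5, 0.4, 0.4]
grip_width: 0.526
grip_force: 0.0
t 14.75 tray [-145.4   89.7  226.1] F(tray) [0.5 0.5 0.4]
2525 [[-191.    39.9   26.1]
 [-101.7  138.4   41.4]] ((-130.9525146484375, 21.493194580078125), (107.91349029541016, 254.15243530273438), 13.021210670471191)
```

View pics/w4.png

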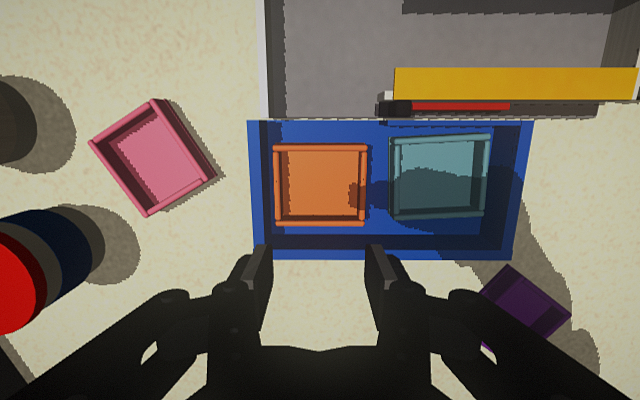

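The orange dish lies flat in the tote, centred on (320,185), and the pale dish is untouched at (440,176). Now to close the gate from the -y side of its handle at (395,108).

```bash
python3 g.py -67 -20 68; python3 -m creep '[[0.04,0.03,0.02,0,0,0],[0.078,0.06,0.04,0,0,0],[0.078,0.1,0.07,0,0,0],[0.078,0.109,0.1,0,0,0],[0.078,0.109,0.1,0,0,0],[0.078,0.109,0.1,0,0,0]]' 0;  python3 g.py -67 -20 68
```

```text
t 14.80 tray [-147.2   89.2  223.2] F(tray) [-0.9  1.  -0.2]
shift [0.0788 0.11   0.1553] turn [-0.004 -0.007  0.002]
t: 15.4
tcp_pos: [0.5765, -0.0605, 0.119]
eef_rot: [-0.002, 0.997, -0.071, -0.001]
force: [0.1, 0.3, 0.9]
grip_width: 0.002
grip_force: 0.0
t 15.40 tray [-71.9 -18.8 119. ] F(tray) [0.1 0.3 0.9]
shift [0.005  0.0014 0.051 ] turn [-0.003  0.002  0.003]
```

```bash
python3 -m creep '[[0.004,0.001,0.02,0,0,0],[0.004,0.001,0.04,0,0,0],[0.004,0.001,0.05,0,0,0],[0.004,0.001,0.05,0,0,0]]'; python3 g.py; python3 -m creep '[[0,-0.012,0,0,0,0],[0,-0.024,0,0,0,0],[0,-0.036,0,0,0,0],[0,-0.048,0,0,0,0],[0,-0.06,0,0,0,0],[0,-0.072,0,0,0,0],[0,-0.084,0,0,0,0],[0,-0.096,0,0,0,0],[0,-0.108,0,0,0,0],[0,-0.116,0,0,0,0]]'; python3 g.py -67 115 68
```

```text
t: 15.8
tcp_pos: [0.5814, -0.0612, 0.0699]
eef_rot: [-0.001, 0.998, -0.07, 0.0]
force: [-0.0, 0.2, 0.2]
grip_width: -0.004
grip_force: 0.0
t 15.80 tray [-67.  -18.8  69.9] F(tray) [-0.1  0.2  0.2]
t: 16.8
tcp_pos: [0.5984, 0.0533, 0.0701]
eef_rot: [-0.001, 0.997, -0.071, 0.001]
force: [1.6, -1.9, 1.1]
grip_width: -0.003
grip_force: 0.9
t 16.80 tray [-66.8  97.   70.1] F(tray) [ 1.8 -1.6  1.1]
shift [-0.0001 -0.018   0.0021] turn [-0.003 -0.001  0.004]
```

```bash
python3 -m creep '[[0,-0.006,0,0,0,0],[0,-0.012,0,0,0,0],[0,-0.016,0,0,0,0],[0,-0.019,0,0,0,0],[0,-0.019,0,0,0,0]]'; python3 g.py; python3 -m creep '[[0,-0.003,0,0,0,0],[0,-0.006,0,0,0,0],[0,-0.006,0,0,0,0]]'; python3 g.py
```

```text
t: 17.3
tcp_pos: [0.6006, 0.0706, 0.0701]
eef_rot: [-0.001, 0.997, -0.071, 0.0]
force: [0.5, -0.8, 0.4]
grip_width: 0.002
grip_force: 0.1
t 17.30 tray [-67.1 114.5  70.1] F(tray) [ 0.6 -0.7  0.4]
t: 17.6
tcp_pos: [0.6004, 0.071, 0.07]
eef_rot: [0.002, 0.997, -0.073, -0.001]
force: [-1.4, -8.8, 1.5]
grip_width: 0.001
grip_force: 4.7
t 17.60 tray [-67.3 114.8  70. ] F(tray) [-0.2 -8.9  1.5]
```

The gate has hit its closed stop. I'll back off, rise clear and check.

```bash
python3 -m creep '[[0,0.015,0,0,0,0],[0,0.02,0,0,0,0],[0,0.02,-0.04,0,0,0],[0,0.03,-0.09,0,0,0],[-0.04,0.05,-0.14,0,0,0],[-0.06,0.06,-0.19,0,0,0],[-0.06,0.06,-0.22,0,0,0],[-0.06,0.06,-0.22,0,0,0],[-0.06,0.06,-0.22,0,0,0]]'; python3 - <<'E'
from m import *; from g import w2tray
s,d=snap("wrist"); save(d,"w5.png"); c=cloud(d,s); t=w2tray(c.reshape(-1,3)); z=t[:,2]
hd=(z>82)&(z<90)&(abs(t[:,0]+67)<15)&(abs(t[:,1]-130)<30); print("handle",hd.sum(),np.round(np.percentile(t[hd],[2,98],axis=0),1))
analyse(d["frame"],c); print(s["dq"].round(3))
E
```

```text
t: 18.5
tcp_pos: [0.5338, 0.0257, 0.2912]
eef_rot: [-0.002, 0.997, -0.071, 0.002]
force: [-0.1, 0.4, -1.3]
grip_width: -0.0
grip_force: 0.0
handle 168 [[-74.1 127.8  82.4]
 [-60.4 140.6  85.9]]
yellow 5914 c [ 680.3 -151. ] size [226.3  28. ] ang 81.84 z [0.0541 0.0556 0.0569]
yellow 4799 c [ 593.2 -138.1] size [225.8  26.5] ang 81.92 z [0.0543 0.0556 0.0569]
orange 27 c [ 692.5 -161.9] size [27.6  1. ] ang 81.78 z [0.0537 0.0552 0.0566]
orange 34 c [ 576.3 -154.1] size [43.1  0. ] ang 81.92 z [0.0101 0.0111 0.0123]
orange 37 c [ 568.5 -209. ] size [46.5  0. ] ang 81.92 z [0.0104 0.0116 0.0126]
orange 5130 c [513.1  60.1] size [103.  101.3] ang 81.61 z [0.0134 0.0151 0.0399]
blue 4003 c [504.4  -8.8] size [279.  147.4] ang 81.87 z [0.054  0.0554 0.0567]
red 480 c [597.2  28.3] size [94.4  5.8] ang 81.94 z [0.0502 0.0515 0.0529]
pale 1832 c [508.9 -71.4] size [99.6 90.1] ang 84.91 z [0.028  0.0387 0.0404]
[-0.005  0.055 -0.001  0.029  0.002 -0.005 -0.002]
```

View pics/w5.png

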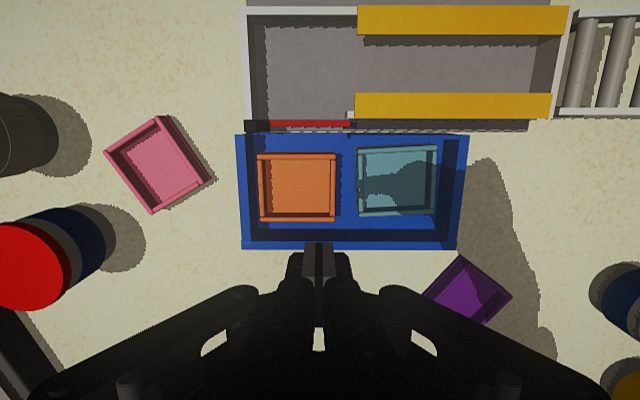

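The gate is closed with its handle at y ≈134.3, and red fills the gap at (310,124). The orange dish lies flat in the tote at (297,187), and the pale dish has not moved.

```bash
python3 -c "
from cell import robot
print(robot.sign_off())"
```

```text
the job is handed in; nothing more can be done
None
```

The job is handed in after about 18.5 s: the gate was opened fully, the orange dish was slid out and now lies flat inside the blue tote, and the gate is closed again; the pale dish did not move, and the arm never went near the jar or the tubs.

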